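# Set a stencil printer's side stop and hold a board in its corner

## Task

On the small stencil printer, turn the black handwheel until the yellow pointer of the sliding side stop lines up with the white line of the red flag on the rear fence. Then pick up the small green circuit board by its big white connector block, lay it flat on the printer's bed with the connector end towards the robot, and push it gently and squarely into the corner so that its far edge bears on the rear fence and its left edge on the side stop at the same time. Finish while still holding the board there with a light, steady push against both stops, the stop still at the flag and nothing else on the bench disturbed.

Things in the scene. Friction and masses are not known exactly. Their poses are not given: they have to be found in the camera images.
- printer: Bench stencil printer, fixed: aluminium bed plate 200 mm deep (x) by 280 mm wide, its open stencil frame leaning back behind it. Origin on the bench under it; x points to its rear, y to its left, z up; turned less than 0.3 rad. Bed: 16 mm over the bench, from x -100 to +100, y -130 to +150 mm.
- rear_fence: Fixed steel fence on the bed, white scale on top; its frame is the printer's. Straight front face, square to the printer's x, at x = 60 mm, from y -115 to +80 mm; it stands 6 mm over the bed (top 22 mm over the bench).
- side_stop: Dark stop block on the sliding carriage. Origin at bench height under its contact face, axes as the printer's. The face looks to -y (right) at its y = 0, from x 14 to 56 mm, top 6.5 mm over the bed; block 12 mm thick. Rack and clamp behind it (y > 10 mm) reach 11 mm over the bed. Yields only to pushes over 30 N. Board on stops or bed: friction 0.5 to 0.7.
- stop_pointer (a point): Tip of the yellow pointer on top of the side stop, 6 mm behind (+y of) its contact face, just over the rear fence's scale.
- flag: Red setting flag clamped on the rear fence, 12 mm wide, up to 12.5 mm over the bed, white line in its middle; immovable. Origin at bench height with the printer's axes and the printer's x, its y at the white line: the pointer is set when its y in this frame is 0 (within 2.5 mm). At the start it lies 18 to 34 mm to the right (-y) of the pointer.
- stop_slide (a joint): Travel of the side stop to the right (-y of the printer) in m: 0 at the start, fully left; up to 0.042. Driven only by the handwheel: 8 mm of travel for each radian of the wheel.
- handwheel (a joint): Angle of the handwheel in rad, 0 at the start, up to 5.25; it grows clockwise seen from above and then moves the stop to the right. Stiff (about 0.3 N m), stays where it is left.
- wheel_grip (a point): Centre of the round black handwheel, on its upright axis at half the rim's height, 60 mm over the bench. Wheel 56 mm in diameter, rim from 52 to 68 mm over the bench, clear all round; under it a drive housing 62 x 56 mm, top 46 mm over the bench. Printer frame x 18, y 105 mm.
- board: Green circuit board 50 x 70 mm, 2 mm thick, about 30 g, lying on the bench. Origin in the middle of its underside, x along the 50 mm side, y along the 70 mm side, z up. Connector end at -y. In the corner its y points to the rear fence (printer +x), its -x edge lies on the side stop.
- connector (a point): Middle of the big white connector block on the board, the place to grip (across its 24 mm, along board x): board x 0, y -26, z 6 mm. Block 24 mm along board x, 16 mm along y, its top 10 mm over the board's underside.
- flux_bottle: Turquoise flux bottle with needle, 42 mm in diameter, 103 mm high, upright, origin at its foot; leave it alone.
- smd_box: Blue snap-lid box 47 x 62 x 22 mm, origin in the middle of its underside; leave it alone.
- wick_reel: Yellow reel 44 mm across, 10 mm high, lying flat, origin at its foot; leave it alone.

How it is judged:
By the outcome, as a careful person would: the job done as asked, in the order asked, and still so for the second after the job is handed in, while the arm keeps its last pose, push and grip.
It also fails if it takes over 66 s, if anything falls off the work surface, if the arm or the gripper's body presses on something with over 40 N, if the wrist force passes 120 N, or if a joint passes its speed limit or range.

## Robot

A 6-joint arm with a two-finger parallel gripper is mounted at the origin on a cart in front of the work surface, level with it; the furniture and walls round the work are solid. World frame = base frame: x ahead of the robot, y to its left, z up, the work surface at z = 0. Lengths are in mm, angles in rad, forces in N, time in s.
With the tool pointing down it reaches from about 325 to 900 mm from the base axis. Payload 6.1 kg.
Tool frame: the origin (TCP) lies between the finger pads; the fingertips stand 22 mm ahead of it and the grasp point (between the pads) lies 3 mm ahead of it; z points along the fingers, y is the line along which they close (so a half turn about z gives the same grasp; the last joint's range is limited). The gripper opens to 85 mm and grips with 20 to 120 N. Pads are 22 mm wide; open, the fingers measure 114 mm over their backs; the gripper's body (76 mm by 85 mm) begins 54 mm behind the grasp point. The pads swing forward as they close: fully open they stand 13 mm farther back than shut.
Start: joints at [1.092, 0.22, 1.526, -0, 1.395, -0.126], TCP at [215.952, 586.498, 229.4] pointing down, gripper open.
Joint ranges: [-2.98, 2.98], [-0.91, 2.08], [0.09, 2.57], [-1.24, 4.39], [0.2, 2.65], [-2.68, 2.68]. Speed limits (rad/s): [2.57, 2.57, 3.01, 3.14, 3.14, 3.14].

## Interface

Orientations are given as a rotation vector (axis times angle).
In Python, from cell import robot gives the robot as it stands. The module is installed in compiled form; this text tells all that it offers. Calls block until the motion is done:
- robot.move_to(position, orientation): joint-space move of the TCP to a pose.
- robot.move_linear(position, rotation=None, rate=150, stop_force=None): straight line of the TCP; rotation=None keeps the orientation; rate is the mean speed in mm/s. With stop_force (N) it stops when the force on the tool has changed by that much, and returns True; else False.
- robot.goto_joints(angles): joint-space move.
- robot.grip(opening, grasp_force=None): opening from 0.0 (shut) to 1.0 (fully open); grasp_force is the grip in N (None keeps the last); returns when the fingers have stopped.
- robot.hold(seconds).
- robot.solve_ik(position, orientation): joint angles nearest the present ones, or None.
- robot.camera(name): name is "scene" or "top"; returns the picture (384x512x3 uint8, red, green, blue); there is no depth.
- robot.camera_model(name): a dict with "camera_matrix" (3x3 intrinsics, pixels), "R" (3x3) and "t" (3): a world point X has camera coordinates R X + t. Camera axes: x right, y down, z forward; pixel columns grow to the right and rows downward; lengths in mm; the calibration is good to about 2 mm. A picture is of the moment at which its call begins. camera_model takes no time and is no camera call.
A pose or a line that the arm cannot do raises robot.IKError and nothing moves.
- robot.job_done(): hands the job in; it is judged then, once.
Readings, each from a call of its own:
- robot.read_clock(): time.
- robot.read_qpos(): joint angles.
- robot.read_qvel(): joint speeds.
- robot.read_joint_efforts(): joint torques, N m.
- robot.read_ee_pos(): TCP position.
- robot.read_tool_rot(): TCP orientation.
- robot.read_contact_force(): force on the tool from outside, world axes, zero at the start.
- robot.read_moment(): the same for the moment, N m.
- robot.read_finger_gap(): opening from 0.0 (shut) to 1.0 (fully open).
- robot.read_gripper_force(): force on a finger pad.
Only numpy, scipy, OpenCV 4.12 (cv2) and the standard library are available. Lean on these libraries where they do the work, as an engineer would, in place of code of your own. Each camera call takes 0.05 s, during which the arm holds its last target. There are 200 camera calls.

## Working session

There is one attempt and no reset: what is moved stays moved. The work goes in short steps, each a Python script; the robot and the scene stay as the last script left them, time stands still between calls to the robot, and variables do not carry over. Pictures are saved under pics/ and viewed, at most 11 in all, crops included, and the job is handed in when it is done.

```bash
mkdir -p pics
python3 - <<'E'
from cell import robot
import cv2,numpy as np
for n in("scene","top"):
    cv2.imwrite(f"pics/{n}0.png",cv2.resize(robot.camera(n)[:,:,::-1],(800,600),interpolation=cv2.INTER_CUBIC))
    np.save(n+".npy",robot.camera(n))
    m=robot.camera_model(n);print(n,np.round(m["camera_matrix"],1).tolist(),np.round(m["R"],3).tolist(),np.round(m["t"],1))
print(robot.read_clock(),robot.read_tool_rot())
E
```

```text
scene [[436.7, 0.0, 253.9], [0.0, 436.7, 201.1], [0.0, 0.0, 1.0]] [[0.556, -0.831, -0.014], [-0.596, -0.386, -0.704], [0.58, 0.4, -0.71]] [-324.8  380.9  901.4]
top [[474.5, 0.0, 258.9], [0.0, 474.5, 187.9], [0.0, 0.0, 1.0]] [[0.008, -0.999, -0.033], [-0.998, -0.006, -0.057], [0.057, 0.034, -0.998]] [ -16.5  575.5 1081.2]
0.2 [-5.51175467e-01 -3.09248702e+00  1.79635926e-03]
```

View pics/scene0.png

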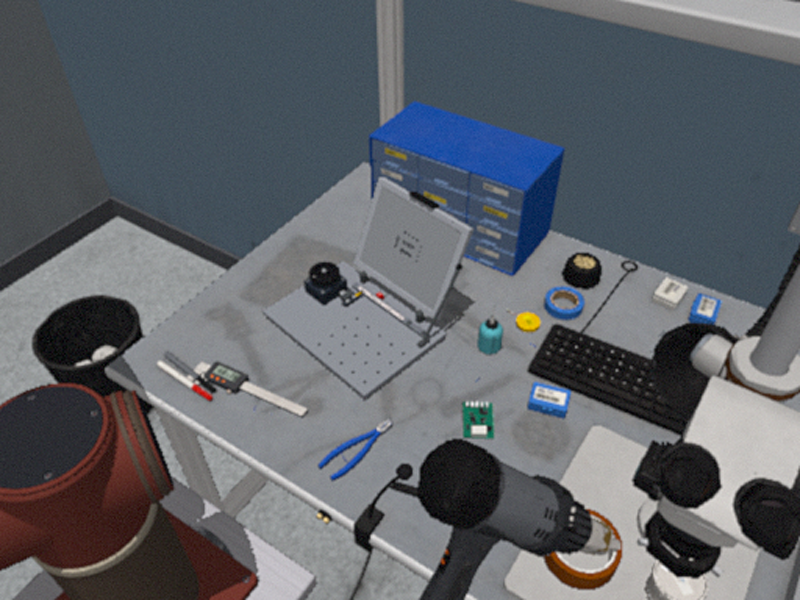

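View pics/top0.png

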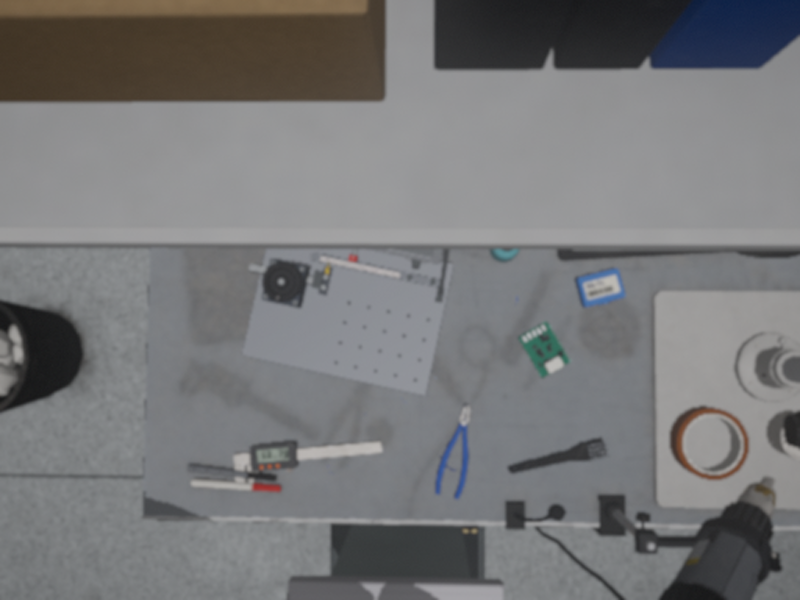

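The scene view shows the printer at (360,310), the board at (478,420) and the bottle at (490,335). In the top view the wheel is at (285,280), the flag at (353,259), the pointer at (327,270), the board at (544,350) and its connector at (555,366). A shelf edge crosses the top view at row 245.

```bash
cat > h.py <<'E'
import numpy as np,cv2
from cell import robot
M={n:robot.camera_model(n) for n in("scene","top")}
def ray(n,p):
    m=M[n];R=np.array(m["R"]);t=np.array(m["t"]);K=np.array(m["camera_matrix"])
    return -R.T@t, R.T@np.linalg.solve(K,[p[0],p[1],1.])
def plane(n,p,z):
    c,d=ray(n,p);return c+d*(z-c[2])/d[2]
def proj(n,X):
    m=M[n];q=np.array(m["camera_matrix"])@(np.array(m["R"])@np.array(X,float)+np.array(m["t"]));return q[:2]/q[2]
def tri(ps,pt):
    (a,d),(b,e)=ray("scene",ps),ray("top",pt)
    s=np.linalg.lstsq(np.c_[d,-e],b-a,rcond=None)[0];P,Q=a+s[0]*d,b+s[1]*e
    return (P+Q)/2,np.linalg.norm(P-Q)
E
python3 - <<'E'
from h import *
T=np.load("top.npy");S=np.load("scene.npy")
a=cv2.resize(T[150:260,150:300,::-1],(750,550),interpolation=cv2.INTER_CUBIC)
b=cv2.resize(S[160:250,165:300,::-1],(810-27*2+0,504),interpolation=cv2.INTER_CUBIC)
cv2.imwrite("pics/tc.png",a);cv2.imwrite("pics/sc.png",b)
print("cams",ray("top",(0,0))[0],ray("scene",(0,0))[0])
# shelf edge: intersect top-view ray plane with scene rays
c,d1=ray("top",(50,156.5));_,d2=ray("top",(450,156.5));n=np.cross(d1,d2)
for p in((560,20),(800,75),(440,3)):
    o,d=ray("scene",np.array(p)*.64);print("shelf?",o+d*(n@(c-o))/(n@d))
E
```

```text
cams [ 513.38702054  -49.41007042 1111.08723011] [-115.75709301 -483.33014873  903.40435417]
shelf? [ 575.82781021 -221.49782409  611.59310645]
shelf? [ 576.74522794 -456.23819001  611.5031308 ]
shelf? [576.75365399 -75.01783362 599.53455641]
```

View pics/tc.png

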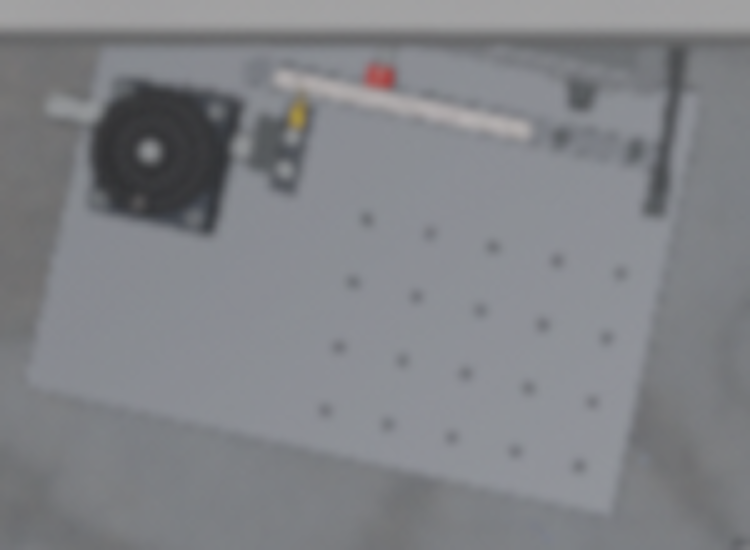

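View pics/sc.png

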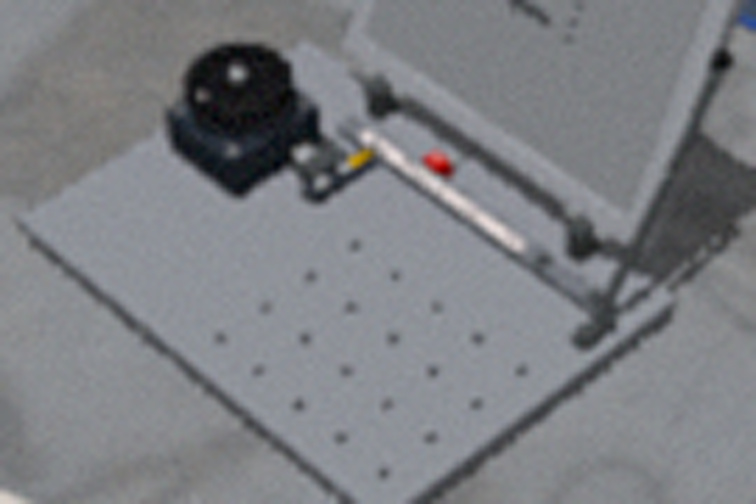

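The top crop shows the bed's front corners at (30,382) and (613,512), the hub at (149,152), the pointer tip near (300,96) and the flag at (380,77). The scene crop shows the hub at (237,73), the flag at (438,162) and the pointer at (365,155). The shelf's front edge triangulates to x≈577, z≈600, so I'll stay low beyond that.

```bash
cat >> h.py <<'E'
def blob(n,img,lo,hi,box):
    x0,y0,x1,y1=box;hsv=cv2.cvtColor(img[y0:y1,x0:x1],cv2.COLOR_RGB2HSV)
    m=cv2.inRange(hsv,np.array(lo),np.array(hi));c,l,s,ce=cv2.connectedComponentsWithStats(m)
    k=1+np.argmax(s[1:,4]);return ce[k]+[x0,y0],s[k],np.argwhere(l==k)[:,::-1]+[x0,y0]
E
python3 - <<'E'
from h import *
T=np.load("top.npy");S=np.load("scene.npy");np.set_printoptions(precision=1,suppress=True)
tc=lambda x,y:(np.array([x,y])+.5)/5-.5+150
sc=lambda x,y:(np.array([x,y])+.5)/5.6-.5+[165,160]
FL,FR=plane("top",tc(30,382),16),plane("top",tc(613,512),16)
print("front",FL,FR,np.linalg.norm(FL-FR),"FLtri",tri(sc(22,222),tc(30,382)))
print("hub",tri(sc(237,73),tc(149,152)),plane("top",tc(149,152),68))
e=(FL-FR)[:2];yaw=np.arctan2(-e[0],e[1]);print("yaw",yaw)
c,s=np.cos(yaw),np.sin(yaw);R=np.array([[c,-s],[s,c]])
O=(FL[:2]-R@[-100,150]+FR[:2]-R@[-100,-130])/2;print("O",O)
loc=lambda P:R.T@(P[:2]-O)
print("hub loc",loc(plane("top",tc(149,152),68)))
bx=(150,150,300,260);bs=(165,160,300,250)
r,st,_=blob("top",T,(0,100,80),(8,255,255),bx);print("flag top",r,st,loc(plane("top",r,26)))
rs,st,_=blob("scene",S,(0,100,80),(8,255,255),bs);print("flag tri",tri(rs,r),loc(tri(rs,r)[0]))
y,st,pp=blob("top",T,(18,100,80),(32,255,255),bx);print("ptr top",y,st,loc(plane("top",y,23)),pp.tolist())
ys,st,_=blob("scene",S,(18,100,80),(32,255,255),bs);print("ptr tri",tri(ys,y),loc(tri(ys,y)[0]))
# holes yaw check
A,B=plane("top",tc(326,410),16),plane("top",tc(579,466),16);d=A-B;print("yaw holes",np.arctan2(-d[0],d[1]))
A,B=plane("top",tc(278,76),22),plane("top",tc(530,130),22);d=A-B;print("yaw scale",np.arctan2(-d[0],d[1]),loc(A),loc(B))
# board
g,st,pg=blob("top",T,(60,80,30),(90,255,255),(320,190,380,250))
w=[]
x0,y0=320,190
hsv=cv2.cvtColor(T[y0:250,x0:380],cv2.COLOR_RGB2HSV);m=cv2.inRange(hsv,np.array((0,0,165)),np.array((180,60,255)))
n_,l,s_,ce=cv2.connectedComponentsWithStats(m)
for k in range(1,n_):
    if s_[k,4]>3: print("white",ce[k]+[x0,y0],s_[k,4],plane("top",ce[k]+[x0,y0],10))
m=cv2.inRange(hsv,np.array((60,80,30)),np.array((90,255,255)))|m
m=cv2.morphologyEx(m,cv2.MORPH_CLOSE,np.ones((5,5)))
cs=max(cv2.findContours(m,0,1)[0],key=cv2.contourArea);rc=cv2.minAreaRect(cs);P=np.array([plane("top",p+[x0,y0],2) for p in cv2.boxPoints(rc)])
print("board corners",P,np.linalg.norm(P-np.roll(P,1,0),axis=1),P.mean(0))
E
```

```text
front [485.7 226.6  16. ] [428.6 -44.1  16. ] 276.636276029655 FLtri (array([484.7, 228.6,  13. ]), np.float64(2.9113671123366514))
hub (array([588.4, 162.8,  70.3]), np.float64(2.065959893246474)) [589.2 162.4  68. ]
yaw -0.20783668610899025
O [552.9  60.9]
hub loc [ 14.5 106.8]
flag top [225.5 165. ] [74 14  4  3 12] [72.1 19.1]
flag tri (array([626.9,  65.6,  25.4]), np.float64(2.114851332735387)) [71.4 19.9]
ptr top [209.1 172.6] [58 21  3  4 11] [47.1 52.8] [[209, 171], [210, 171], [208, 172], [209, 172], [210, 172], [208, 173], [209, 173], [210, 173], [208, 174], [209, 174], [210, 174]]
ptr tri (array([609.5, 103.2,  23.7]), np.float64(1.115375592568274)) [46.6 53.1]
yaw holes -0.20698089950386406
yaw scale -0.20621672324441737 [63.  65.8] [ 63.2 -53.7]
white [376.8 190.7] 6 [ 571.3 -284.3   10. ]
white [344.5 211.5] 4 [ 522.7 -210.    10. ]
white [338.5 214.5] 4 [ 515.7 -196.3   10. ]
white [354.5 233.2] 58 [ 473.2 -232.8   10. ]
board corners [[ 508.9 -182.6    2. ]
 [ 534.1 -222.9    2. ]
 [ 478.8 -256.8    2. ]
 [ 453.7 -216.7    2. ]] [64.9 47.5 64.9 47.3] [ 493.9 -219.8    2. ]
```

```bash
cat >> h.py <<'E'
from scipy.spatial.transform import Rotation as Ro
def down(psi): return (Ro.from_euler("z",psi)*Ro.from_euler("x",np.pi)).as_rotvec()
E
python3 - <<'E'
from h import *
np.set_printoptions(precision=3,suppress=True)
W=np.array([588.6,162.7])
print(Ro.from_rotvec(robot.read_tool_rot()).as_matrix())
for psi in np.arange(-3,3.1,.5):
    q=robot.solve_ik([*W,130],down(psi));print(psi,None if q is None else np.array(q))
E
```

```text
[[-0.938  0.345 -0.001]
 [ 0.345  0.938 -0.001]
 [ 0.    -0.001 -1.   ]]
-3.0 [ 0.141  0.274  1.656  0.     1.212 -1.572]
-2.5 [ 0.141  0.274  1.656  0.     1.212 -2.072]
-2.0 [ 0.141  0.274  1.656  0.     1.212 -2.572]
-1.5 None
-1.0 None
-0.5 [0.141 0.274 1.656 0.    1.212 2.211]
0.0 [ 0.141  0.274  1.656 -0.     1.212  1.711]
0.5 [0.141 0.274 1.656 0.    1.212 1.211]
1.0 [ 0.141  0.274  1.656 -0.     1.212  0.711]
1.5 [ 0.141  0.274  1.656 -0.     1.212  0.211]
2.0 [ 0.141  0.274  1.656 -0.     1.212 -0.289]
2.5 [ 0.141  0.274  1.656  0.     1.212 -0.789]
3.0 [ 0.141  0.274  1.656  0.     1.212 -1.289]
```

Run:
```python
from h import *
np.set_printoptions(precision=3,suppress=True)
W=np.array([588.6,162.7]);psi=-2.32
robot.move_to([*W,130],down(psi))
print(robot.read_clock(),robot.read_qpos())
print("stop",robot.move_linear([*W,67],rate=60,stop_force=6),robot.read_ee_pos())
robot.grip(0.0,40);print(robot.read_finger_gap(),robot.read_gripper_force(),robot.read_contact_force(),robot.read_moment(),robot.read_clock())
```

```text
2.2583 [ 0.142  0.274  1.656  0.     1.212 -2.251]
stop False [589.074 162.768  67.6  ]
0.000983415459316334 0.0 [-0.15   0.234 -0.105] [-0.046  0.015 -0.001] 4.225
```

Run:
```python
from h import *
T=robot.camera("top");S=robot.camera("scene")
a=cv2.resize(T[130:240,150:260,::-1],(440,440),interpolation=cv2.INTER_CUBIC)
b=cv2.resize(S[130:240,150:240,::-1],(360,440),interpolation=cv2.INTER_CUBIC)
cv2.imwrite("pics/g1.png",np.hstack([a,b]))
print(robot.read_ee_pos(),robot.read_finger_gap(),proj("top",robot.read_ee_pos()),proj("scene",robot.read_ee_pos()))
```

```text
[588.5946969  162.71529716  66.98454142] 0.0038660264593100217 [179.35171503 180.29575025] [207.4356625  173.46781302]
```

View pics/g1.png

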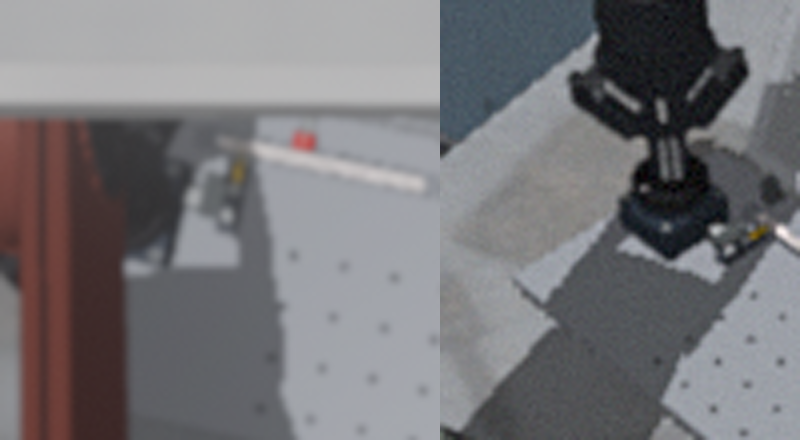

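The picture shows the gripper over the wheel with its fingers shut and the pointer unmoved, so the grasp missed. I'll look closer with more contrast, before and after opening.

Run:
```python
from h import *
def c(): 
    i=robot.camera("scene")[130:210,170:245,::-1].astype(float)
    return cv2.resize(np.clip(255*(i/255)**.45,0,255).astype(np.uint8),(375,400),interpolation=cv2.INTER_CUBIC)
a=c();robot.grip(1.0);print(robot.read_finger_gap(),robot.read_contact_force());b=c()
cv2.imwrite("pics/g2.png",np.hstack([a,b]));print(robot.read_clock())
```

```text
1.0015056777882319 [ 0.9437818  -0.10421222 -0.44303299]
5.2083
```

View pics/g2.png

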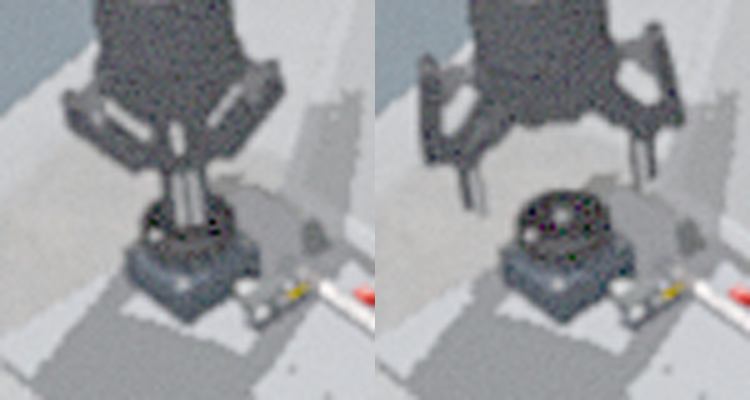

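The enhanced crops show the open fingertips level with or above the wheel top and the shut ones ending on it, with the wheel untouched. The pads sit about 15 mm higher than I reckoned, so I'll go down under force guard.

Run:
```python
from h import *
W=np.array([588.6,162.7])
print("stop",robot.move_linear([*W,49],rate=30,stop_force=5),robot.read_ee_pos(),robot.read_contact_force())
i=robot.camera("scene")[130:210,170:245,::-1].astype(float)
b=cv2.resize(np.clip(255*(i/255)**.45,0,255).astype(np.uint8),(375,400),interpolation=cv2.INTER_CUBIC)
robot.grip(0.0,40);print(robot.read_finger_gap(),robot.read_gripper_force(),robot.read_contact_force(),robot.read_moment(),robot.read_ee_pos(),robot.read_clock())
i=robot.camera("scene")[130:210,170:245,::-1].astype(float)
c=cv2.resize(np.clip(255*(i/255)**.45,0,255).astype(np.uint8),(375,400),interpolation=cv2.INTER_CUBIC)
cv2.imwrite("pics/g3.png",np.hstack([b,c]))
```

```text
stop False [588.65481787 162.68604121  48.99319168] [ 0.48790311 -0.56432076  0.24327475]
0.639404771475987 41.837453842163086 [-2.74848204 -0.06347257  5.38832594] [ 0.28769266  0.6906405  -0.05852145] [588.38841307 163.07600362  49.70888236] 6.4083
```

View pics/g3.png

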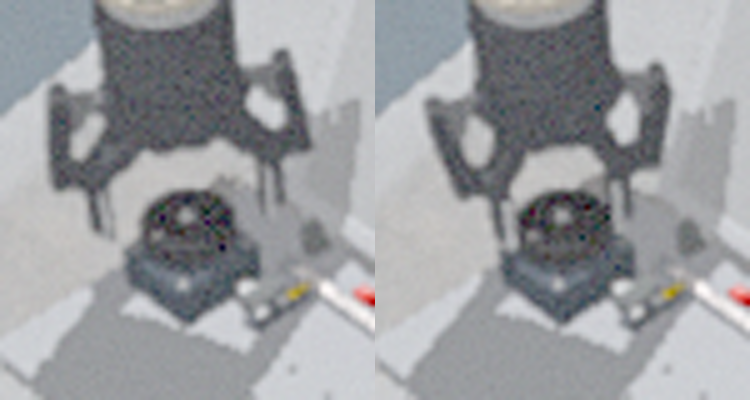

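The left panel has the open fingers beside the wheel. The right panel has the pads gripping the rim (gap 0.64, 42 N). Next I turn it in two stages and check the pointer.

```bash
cat >> h.py <<'E'
def wcent(img,col,box):
    x0,y0,x1,y1=box;a=img[y0:y1,x0:x1].astype(float);r,g,b=a[...,0],a[...,1],a[...,2]
    w=np.minimum(r,g)-b if col=="y" else r-np.maximum(g,b)
    w=np.clip(w-25,0,None);Y,X=np.mgrid[y0:y1,x0:x1];return np.array([(w*X).sum(),(w*Y).sum()])/w.sum()
def ptr_flag():
    c,s=np.cos(-.207),np.sin(-.207);ey=np.array([-s,c])
    o={}
    for n,by,br in(("top",(200,160,235,185),(215,155,235,172)),("scene",(220,175,245,200),(235,180,250,198))):
        i=robot.camera(n);y,r=wcent(i,"y",by),wcent(i,"r",br)
        A,B=plane(n,y,24)[:2],plane(n,r,25)[:2]
        o[n]=(y,r,A@ey,B@ey);print(n,y.round(1),r.round(1),"ptr-flag",round((A-B)@ey,2))
E
python3 - <<'E'
from h import *
np.set_printoptions(precision=2,suppress=True)
q=np.array(robot.solve_ik([588.6,162.7,50],down(-2.32)));print(q)
ptr_flag()
for d in(1,2.0):
    p=q.copy();p[5]+=d;robot.goto_joints(p);print(robot.read_finger_gap(),robot.read_contact_force(),robot.read_moment(),robot.read_clock());ptr_flag()
E
```

```text
[ 0.14  0.37  1.7   0.    1.07 -2.25]
top [209.  172.7] [225.5 165. ] ptr-flag 33.59
scene [228.9 187.9] [242.8 188.7] ptr-flag 32.13
0.6323613102431913 [ 0.2  -0.43 -2.51] [ 0.19 -0.12  0.04] 7.5
top [212.5 172.9] [225.5 165. ] ptr-flag 25.68
scene [230.8 189.1] [242.8 188.7] ptr-flag 24.21
0.634004020125187 [-1.41 -2.18 -2.11] [-0.32  0.01 -0.03] 8.5417
top [215.8 174. ] [225.5 165. ] ptr-flag 17.64
scene [232.7 190.2] [242.8 188.7] ptr-flag 17.05
```

Run:
```python
from h import *
np.set_printoptions(precision=2,suppress=True)
q=np.array(robot.solve_ik([588.6,162.7,50],down(-2.32)));
q0=-2.251
for d in(3.1,4.14):
    p=q.copy();p[5]=q0+d;robot.goto_joints(p)
print(robot.read_qpos(),robot.read_contact_force(),robot.read_clock());ptr_flag()
T=robot.camera("top");S=robot.camera("scene")
a=cv2.resize(T[155:185,205:245,::-1],(400,300),interpolation=cv2.INTER_CUBIC)
b=cv2.resize(S[175:205,220:260,::-1],(400,300),interpolation=cv2.INTER_CUBIC)
cv2.imwrite("pics/p1.png",np.hstack([a,b]))
```

```text
[0.14 0.37 1.7  0.   1.07 1.89] [-5.17 -1.39  2.56] 10.6417
top [223.1 175.4] [225.5 165. ] ptr-flag 0.42
scene [237. 193.] [242.6 188.8] ptr-flag -0.55
```

View pics/p1.png

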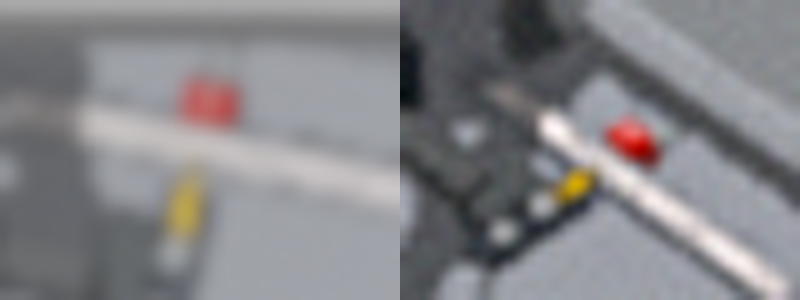

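The left panel has the pointer at (187,195) below the flag at (211,100), in line once the printer's tilt is allowed for. Both views measure within about 0.5 mm. Now release and go to the board.

Run:
```python
from h import *
np.set_printoptions(precision=2,suppress=True)
robot.grip(1.0);robot.move_linear([588.6,162.7,120],rate=120)
ptr_flag()
robot.move_linear([480,100,150],rate=250)
C=np.array([472.5,-233.1])
robot.move_to([*C,110],down(0.551));robot.grip(0.45)
robot.move_linear([*C,45],rate=120)
print(robot.read_clock(),robot.read_qpos(),robot.read_contact_force())
print(robot.move_linear([*C,2],rate=15,stop_force=2.5),robot.read_ee_pos(),robot.read_contact_force(),robot.read_clock())
```

```text
top [223.1 175.4] [225.5 165. ] ptr-flag 0.45
scene [237. 193.] [242.6 188.8] ptr-flag -0.61
15.2417 [-0.61  0.2   1.92  0.    1.02  0.41] [-0.44 -0.18  0.14]
False [ 472.53 -233.13    2.03] [-0.56  0.03 -0.54] 18.2583
```

Run:
```python
from h import *
np.set_printoptions(precision=2,suppress=True)
C=np.array([472.5,-233.1])
print(robot.move_linear([*C,-12],rate=15,stop_force=2.5),robot.read_ee_pos(),robot.read_contact_force(),robot.read_clock(),robot.read_finger_gap())
i=robot.camera("scene")[215:295,270:345,::-1];j=robot.camera("top")[190:270,320:395,::-1]
cv2.imwrite("pics/b1.png",np.hstack([cv2.resize(k,(375,400),interpolation=cv2.INTER_CUBIC) for k in(i,j)]))
```

```text
True [ 472.65 -233.2    -1.19] [0.18 0.67 6.13] 18.6917 0.4533203108928867
```

View pics/b1.png

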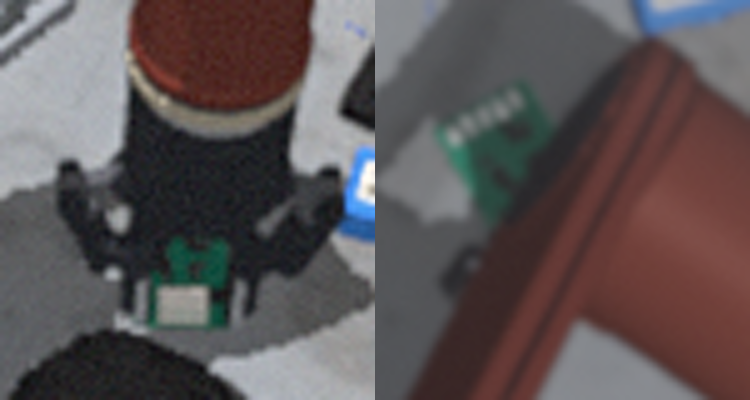

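The left panel has the fingers straddling the connector at (185,305), with the tips down at board level. Lift 4 mm and grip.

Run:
```python
from h import *
np.set_printoptions(precision=2,suppress=True)
C=np.array([472.5,-233.1])
robot.move_linear([*C,2.8],rate=30);print(robot.read_contact_force())
robot.grip(0.0,30);print(robot.read_finger_gap(),robot.read_gripper_force(),robot.read_contact_force(),robot.read_moment(),robot.read_ee_pos())
robot.move_linear([*C,60],rate=60);print(robot.read_contact_force(),robot.read_moment(),robot.read_finger_gap(),robot.read_clock())
S=robot.camera("scene");i=S[190:270,265:340,::-1]
cv2.imwrite("pics/b2.png",cv2.resize(i,(375,400),interpolation=cv2.INTER_CUBIC))
```

```text
[ 0.39 -0.68 -0.66]
0.26257380974600075 29.548920392990112 [-0.12  0.14  2.02] [ 0.02  0.02 -0.01] [ 472.5  -233.09    2.79]
[-0.02  1.29 -0.61] [-0.08  0.    0.  ] 0.2665097910948183 20.475
```

View pics/b2.png

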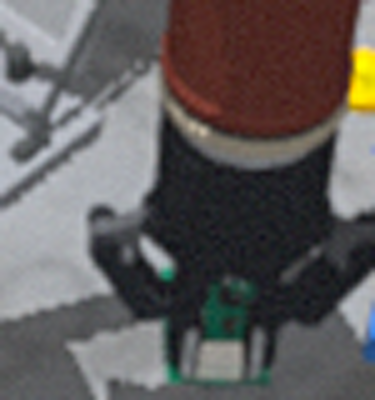

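The board hangs level in the grip, with the connector at (220,360) between the pads. Carry it over to the printer, clear of the bottle.

```bash
cat >> h.py <<'E'
PY=-.207;PR=np.array([[np.cos(PY),-np.sin(PY)],[np.sin(PY),np.cos(PY)]]);PO=np.array([552.9,60.9])
W2=lambda x,y,z:[*(PO+PR@[x,y]),z]
def F(n=8):
    f=[]
    for _ in range(n): f.append(robot.read_contact_force());robot.hold(.02)
    f=np.mean(f,0);return np.r_[PR.T@f[:2],f[2]]
def L(): p=np.array(robot.read_ee_pos());return np.r_[PR.T@(p[:2]-PO),p[2]]
E
python3 - <<'E'
from h import *
np.set_printoptions(precision=2,suppress=True)
robot.move_linear([420,-150,80],down(.1),rate=150)
robot.move_linear(W2(-15,-19.5,60),down(PY),rate=150)
robot.move_linear(W2(-15,-19.5,28),rate=80)
robot.hold(.3);print("free",F(),robot.read_moment(),robot.read_qpos(),robot.read_clock())
print(robot.move_linear(W2(-15,-19.5,14),rate=8,stop_force=2),L(),F(),robot.read_moment(),robot.read_clock(),robot.read_finger_gap())
ptr_flag()
E
```

```text
free [ 0.23 -0.05 -0.33] [-0.01  0.01  0.03] [-0.06  0.25  1.9   0.    0.99  1.71] 23.9833
True [-15.05 -19.49  18.77] [-0.55  0.09  5.14] [-0.   -0.05  0.02] 25.2333 0.26119497293881355
top [nan nan] [225.6 165.2] ptr-flag nan
scene [nan nan] [243.1 189.3] ptr-flag nanh.py:24: RuntimeWarning: invalid value encountered in divide
  w=np.clip(w-25,0,None);Y,X=np.mgrid[y0:y1,x0:x1];return np.array([(w*X).sum(),(w*Y).sum()])/w.sum()
```

Run:
```python
from h import *
np.set_printoptions(precision=2,suppress=True)
robot.move_linear(W2(-15,-19.5,18.9),rate=10);print("rest",F(),L())
print(robot.move_linear(W2(3,-19.5,18.9),rate=8,stop_force=2.5),L(),F(),robot.read_moment())
x=L()[0]-.8
robot.move_linear(W2(x,-19.5,18.9),rate=10);print("off",F(),L(),robot.read_moment())
print(robot.move_linear(W2(x,0,18.9),rate=8,stop_force=2.5),L(),F(),robot.read_moment(),robot.read_clock())
```

```text
rest [ 0.09 -0.05  1.41] [-15.06 -19.53  18.78]
True [-14.99 -19.52  18.78] [-0.17  0.    4.57] [ 0.04 -0.03  0.03]
off [ 0.08 -0.03  2.7 ] [-15.96 -19.53  18.8 ] [-0.01  0.06 -0.04]
True [-16.01 -11.22  18.77] [-0.53  0.09  4.52] [ 0.08 -0.05 -0.14] 28.0667
```

Run:
```python
from h import *
np.set_printoptions(precision=2,suppress=True)
robot.move_linear(W2(-15,-14,19.1),rate=15);print("rest",F(),L(),robot.read_moment())
print(robot.move_linear(W2(4,-14,19.1),rate=8,stop_force=4),L(),F(),robot.read_moment(),robot.read_clock())
```

```text
rest [ 0.06 -0.78  0.61] [-15.22 -14.2   18.85] [-0.08 -0.02 -0.01]
True [ -5.8  -13.97  18.77] [-0.06 -0.09  4.92] [ 0.03 -0.01 -0.03] 30.0083
```

```bash
cat >> h.py <<'E'
def creep(x,y,z,dx,dy,axis,fmax,n,psi=PY):
    for k in range(n):
        x+=dx;y+=dy;robot.move_linear(W2(x,y,z),down(psi),rate=10);f=F(3)
        if abs(f[axis])>fmax: break
    print("creep",k,"cmd",round(x,2),round(y,2),"at",L(),"F",f,"M",np.array(robot.read_moment()),robot.read_clock());return x,y
E
python3 - <<'E'
from h import *
np.set_printoptions(precision=2,suppress=True)
x,y=creep(-6.3,-14,19.2,.7,0,0,2,14)
E
```

```text
creep 1 cmd -4.9 -14 at [ -5.73 -14.05  18.78] F [-3.82 -0.13  1.44] M [ 0.15  0.61 -0.05] 30.6833
```

Run:
```python
from h import *
np.set_printoptions(precision=2,suppress=True)
robot.move_linear(W2(-6.3,-14,19.1),rate=10);print(F(3),L())
x,y=creep(-6.3,-14,19.1,0,.7,1,2,10)
```

```text
[-0.43  0.2  -0.72] [ -5.83 -14.02  19.28]
creep 4 cmd -6.3 -10.5 at [ -6.46 -11.06  19.01] F [-1.15 -4.89  0.51] M [-0.81  0.34 -0.17] 32.525
```

Run:
```python
from h import *
np.set_printoptions(precision=2,suppress=True)
robot.move_linear(W2(-6.3,-10.5,18.8),rate=10);print(F(3),L(),robot.read_moment())
x,y=creep(-6.3,-10.5,18.8,.4,0,0,4,8)
robot.hold(.5);print(F(),L(),robot.read_moment())
ptr_flag()
S=robot.camera("scene");T=robot.camera("top")
cv2.imwrite("pics/f1.png",np.hstack([cv2.resize(S[155:235,205:280,::-1],(375,400),interpolation=cv2.INTER_CUBIC),cv2.resize(T[150:230,195:270,::-1],(375,400),interpolation=cv2.INTER_CUBIC)]))
print(robot.read_clock())
```

```text
[-1.82 -5.66  1.85] [ -6.4  -11.05  18.85] [-0.84  0.34 -0.15]
creep 2 cmd -5.1 -10.5 at [ -6.26 -11.08  18.77] F [-4.94 -5.37  4.74] M [-0.69  1.   -0.15] 33.725
[-4.98 -5.86  5.11] [ -6.29 -11.06  18.75] [-0.71  1.03 -0.13]
top [nan nan] [225. 166.] ptr-flag nan
scene [nan nan] [243.6 189.2] ptr-flag nan
34.5583h.py:24: RuntimeWarning: invalid value encountered in divide
  w=np.clip(w-25,0,None);Y,X=np.mgrid[y0:y1,x0:x1];return np.array([(w*X).sum(),(w*Y).sum()])/w.sum()
```

View pics/f1.png

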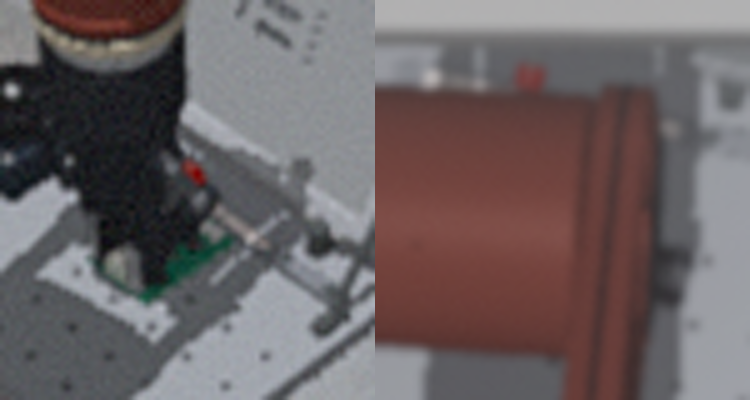

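The left panel has the board flat on the bed with its far end at the fence near (225,240). The x position is 0.5 mm short of the earlier fence contact, so part of that force may be friction. I'll back off and seat the fence first, then the stop.

Run:
```python
from h import *
np.set_printoptions(precision=2,suppress=True)
robot.move_linear(W2(-6.8,-11.9,19.15),rate=10);robot.hold(.3);print(F(3),L())
x,y=creep(-6.6,-11.9,19.15,.4,0,0,4,8);robot.hold(.3);print(F(),L(),robot.read_moment())
x,y=creep(x,y,19.0,0,.3,1,6.5,8);robot.hold(.5);print(F(),L(),robot.read_moment())
print(robot.read_clock())
```

```text
[ 0.22  0.36 -0.57] [ -6.76 -11.82  19.14]
creep 4 cmd -4.6 -11.9 at [ -5.7  -11.86  18.8 ] F [-5.77  0.17  1.84] M [ 0.26  0.96 -0.03] 36.7833
[-6.12  0.58  2.04] [ -5.68 -11.86  18.84] [ 0.31  0.97 -0.02]
creep 7 cmd -4.6 -9.5 at [ -5.66 -11.04  18.78] F [-6.97 -6.18  4.  ] M [-0.79  1.33 -0.15] 39.6167
[-6.35 -6.16  4.6 ] [ -5.65 -11.05  18.79] [-0.77  1.3  -0.17]
40.25
```

Run:
```python
from h import *
np.set_printoptions(precision=2,suppress=True)
for y in(-9.0,-8.5):
    robot.move_linear(W2(-4.6,y,19.1),rate=10);robot.hold(.4);print(F(),L(),robot.read_moment(),robot.read_finger_gap())
print(robot.read_clock())
```

```text
[-6.33 -7.52  4.2 ] [ -5.67 -10.92  18.79] [-1.08  1.37 -0.22] 0.2689097775327545
[-6.81 -9.5   4.64] [ -5.67 -10.86  18.81] [-1.37  1.42 -0.24] 0.2654740664871309
41.8167
```

Run:
```python
from h import *
np.set_printoptions(precision=2,suppress=True)
robot.hold(.8);print(F(),L(),robot.read_moment(),robot.read_clock())
print(robot.job_done())
```

```text
[-6.71 -9.56  4.42] [ -5.68 -10.87  18.81] [-1.35  1.42 -0.24] 42.75
the job is handed in; nothing more can be done
None
```

I handed the job in at 42.8 s: the stop pointer measured within about 0.6 mm of the flag line when I left the wheel, and the board is held in the corner with about 7 N on the rear fence and 10 N on the side stop, including some friction. The arm hid the pointer at the end, so I couldn't re-check it then, but the push stayed well under the 30 N the stop yields at.

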